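# Shim the short foot of a gauge stand

### The job

The dial gauge stand rocks because the foot at the corner nearest the robot does not reach the worktop. Without picking anything up, push the wooden wedge lying in front of that foot, by its heel and thin edge first, under the foot until it is snug and the stand can no longer rock, leaving the stand where it is and the other things alone. Then press down with the fingertips on the raised screw head above that foot to prove that the stand stays level, and finish while still pressing there.

Things in the scene. Friction and masses are not known exactly. Their poses are not given: they have to be found in the camera images.
- stand: Grey gauge stand, 2 kg: plate 160 x 130 mm (x, y), top 32 mm up; gauge on a post at the far corner, 95 mm high. Origin: below its centre, at worktop level; x goes away and to the right, y away and to the left. Feet: dark discs, 22 mm diameter, at x = +-65, y = +-50 mm. It rests level on three; the nearest (-65, -50) hangs 8 mm up, and pressing there tips it up to 0.1 rad
- short_foot (a point): Centre of the underside of the foot nearest the robot, the short one: 8 mm above the worktop; the disc is 22 mm in diameter. Axes as of the stand
- screw_head (a point): Middle of the top of the steel screw head above the short foot, 22 mm in diameter, 46 mm above the worktop and 14 mm above the plate (the three others stand 6 mm above the plate). To be pressed from above
- shim: Loose wooden wedge, 0.1 kg, flat on the worktop before the short foot, 104 x 50 mm. Origin: middle of its thin edge, underside; x points from heel to thin edge (the way to push). Ramp 1 mm thick at x = 0, even to 15 mm at x = -90 (8 mm at -45), then the heel block, 28 mm tall, to -104. Snug when its thin edge is 34 mm past the foot's centre: the push then grows from 1 N to 5 N and more
- shim_tip (a point): Middle of the wedge's thin edge, on its underside. Axes as of the wedge
- shim_heel (a point): Centre of the upright back face of the wedge's heel (50 mm wide, 28 mm tall), 14 mm above its underside: push here, along the wedge's x
- air_cap: Bystander: grey round spray-gun cap, 32 mm wide, 18 mm tall, left of the wedge; leave alone
- push_fitting: Bystander: small blue and black pipe fitting, 38 x 15 x 15 mm, lying right of the wedge, near the wall; leave alone
- cap: Bystander: light metal cap with ribs, 46 mm wide, 37 mm tall, left of the wedge; leave alone
- spindle (a point): Foot of a fixed upright spindle 45 mm thick and 310 mm tall on the left of the worktop, in the way when the arm swings round from the left: pass it on the robot's side. A solid wall stands along the right edge of the worktop, 0.3 m right of the robot's middle; a low raised track curves past the wedge's left

How it is judged (in metres and radians):
On the way:
1. the wedge has been pushed under the short foot, with nothing touching the stand but the wedge (x of shim_tip in the frame of stand above -0.05 m and y of shim_tip in the frame of stand between -0.072 and -0.028 m and contact force between the fingers and stand below 0.5 N), for 0.1 s.
At the end, for the whole second after the job is handed in: The fingers press the screw head above the short foot with over 4 N (hand within 30 mm), the foot bears on the wedge with over 2 N, the thin edge is at least 15 mm beyond the foot's centre and within 22 mm of its line, and the stand is at rest, level within 0.02 rad (x of shim_tip in the frame of stand above -0.05 m and y of shim_tip in the frame of stand between -0.072 and -0.028 m and contact force between the fingers and stand above 4 N and angle between stand's own z axis and vertical below 0.02 rad and contact force between shim and stand above 2 N and horizontal distance between the grasp point and screw_head below 0.03 m and linear speed of each of stand, shim below 0.01 m/s); the arm keeps its last pose, push and grip.
It fails at once if the wedge is lifted off the worktop or tipped (height (world z) of shim above 0.012 m or angle between shim's own z axis and vertical above 0.25 rad).
It fails at once if the stand is lifted or tipped over (height (world z) of stand above 0.012 m or angle between stand's own z axis and vertical above 0.2 rad).
It fails at once if the stand is shoved more than 25 mm away (distance of stand from where it was at the start of the episode above 0.025 m).
It fails at once if a bystander is moved more than 20 mm (distance of any of air_cap, push_fitting, cap from where it was at the start of the episode above 0.02 m).
It also fails if it takes over 45 s, if anything falls off the work surface, if the arm or the gripper's body presses on something with over 40 N, if the wrist force passes 120 N, or if a joint passes its speed limit or range.

### The arm

A 6-joint arm with a two-finger parallel gripper is mounted at the origin on a cart in front of the work surface, level with it; the furniture and walls round the work are solid. World frame = base frame: x ahead of the robot, y to its left, z up, the work surface at z = 0. Lengths are in mm, angles in rad, forces in N, time in s.
With the tool pointing down it reaches from about 350 to 875 mm from the base axis. Payload 15.5 kg.
Tool frame: the origin (TCP) lies between the finger pads; the fingertips stand ctrl.tcp_to_tips ahead of it and the grasp point (between the pads) is the TCP (ctrl.tcp_to_tips is the distance from the TCP to the fingertips, in mm); z points along the fingers, y is the direction in which the jaws open and shut (so a half turn about z gives the same grasp; the last joint's range is limited). The gripper opens to 85 mm and grips with 20 to 120 N. Pads are 22 mm wide; open, the fingers measure 114 mm over their backs; the gripper's body (76 mm by 85 mm) begins 54 mm behind the grasp point. The pads swing forward as they close: fully open they stand 13 mm farther back than shut.
Start: joints at [1.167, 0.494, 1.345, -0, 1.302, -0.096], TCP at [189.347, 595.629, 250.277] pointing down, gripper open.
Joint ranges: [-2.91, 2.91], [-0.82, 2.16], [0.22, 2.67], [-1.22, 4.37], [0.12, 2.79], [-3.08, 3.08]. Speed limits (rad/s): [1.89, 1.89, 2.57, 3.01, 3.01, 3.01].

### API

Orientations are given as a rotation vector (axis times angle).
In Python, from bench import ctrl gives the robot as it stands.
- The arm moves only by the tool servo_tool, never from a script. Its argument "steps" is a list of rows, each a list of 2 entries, a list of its own where there are three numbers: the shift along the tool's x, y, z in m, then the turn about the tool's z in degrees. A call has 1 to 20 rows; each row shifts and turns the commanded pose from where the row before left it, along the tool's axes as they then stand; what a row does not reach is not made up. A row lasts 1/8 s, in which the tool goes at most 62.5 mm and 10.7 degrees, less where a joint would pass 70% of its speed; a pose out of reach is approached as far as the arm can. A call with a gripper value outside its range is refused whole. "claw" is the opening in per cent of the stroke, from 0 (shut) to 100 (fully open), set as the call begins (left out, the last holds). The fingers move at their own pace and stop on an object; "newtons" is the grip in N (left out, the last holds). Time passes only in rows, so rows that do not move let the fingers close. It gives the time, the measured TCP pose, the force and the opening at its end, in the units of the state.
- ctrl.get_state(): the state, without advancing time (a new reading comes with each control period).
- ctrl.capture(name): name is "scene" or "top" or "wrist"; returns (picture, depth): 400x640x3 uint8, red, green, blue; 400x640 float32, mm along the optical axis (not along the pixel's ray), 0 where there is no reading.
- ctrl.calibration(name): a dict with "mtx" (3x3 intrinsics, pixels), "xyz" and "attitude" of the camera in the world. Camera axes: x right, y up, looking along -z (the intrinsics and any distortion apply to the point x, -y, -z); pixel columns grow to the right and rows downward; lengths in mm; the calibration is good to about 2 mm. A picture is of the moment at which its call begins: read the wrist's pose just before it. calibration takes no time and is no camera call; for the wrist camera it gives the pose at the moment of the call.
- ctrl.hand_in(): hands the job in, once; it reports no verdict.
The state is a dict: "time": time; "joint_positions": joint angles; "qd": joint speeds; "effort": joint torques, N m; "ee_pos": TCP position; "ee_rot": TCP orientation; "ft_force": force on the tool from outside, world axes, zero at the start; "torque": the same for the moment, N m; "gripper_width": opening from 0.0 (shut) to 1.0 (fully open).
Only numpy, scipy, OpenCV 4.12 (cv2) and the standard library are available. Lean on these libraries where they do the work, as an engineer would, in place of code of your own. Each camera call takes 0.05 s, during which the arm holds its last target.

## Working session

There is one attempt and no reset: what is moved stays moved. The work goes in short steps, Python scripts to look and compute and a tool call to move; the robot and the scene stay as the last step left them, time stands still between calls to the robot, and variables do not carry over. Pictures are saved under pics/ and viewed, and the job is handed in when it is done.

Besides the shell and the picture viewer there is one more tool, called after "Call:" as name([rows], argument=value, ...), one row to a line, values as JSON. servo_tool: Moves the arm, as the interface text tells. Its arguments: {"type":"object","properties":{"steps":{"type":"array"},"claw":{"type":"number"},"newtons":{"type":"number"}},"required":["steps"]}

```bash
ls; mkdir -p pics; cat > h.py <<'E'
import numpy as np, cv2
from scipy.spatial.transform import Rotation as R
from bench import ctrl
def calib(n):
    c=ctrl.calibration(n); return c
E
python3 - <<'E'
from h import *
s=ctrl.get_state(); print(s, ctrl.tcp_to_tips)
for n in ("scene","top"):
    c=ctrl.calibration(n); print(n,c)
    im,d=ctrl.capture(n)
    np.savez(f"pics/{n}0.npz",im=im,d=d)
    cv2.imwrite(f"pics/{n}0.png",im[:,:,::-1])
E
```

```text
pics
{'time': 0.0, 'joint_positions': array([ 1.16750859e+00,  4.94186836e-01,  1.34617538e+00, -2.87360837e-05,
        1.30251326e+00, -9.54751314e-02]), 'qd': array([-0.00050489,  0.00075151,  0.00042081,  0.00160872,  0.000801  ,
        0.00141499]), 'effort': array([-1.07036365e-04, -8.82187557e+01, -3.83855939e+01, -2.54203314e-04,
        1.02344443e-02, -1.77631164e-04]), 'ee_pos': array([189.20576608, 595.28963023, 249.68298671]), 'ee_rot': array([-4.81547972e-01, -3.10417325e+00,  1.96328075e-03]), 'ft_force': array([ 0.06401993, -0.33333783, -0.02346243]), 'torque': array([ 0.02046804, -0.0088306 , -0.03919304]), 'gripper_width': 0.9986926504495893} 19.0
scene {'mtx': array([[470.28218792,   0.        , 329.47140444],
       [  0.        , 470.28218792, 201.74594355],
       [  0.        ,   0.        ,   1.        ]]), 'xyz': array([-133.31214286,  995.2115925 ,  581.34851229]), 'attitude': array([ 0.45107395, -1.36587435, -2.161334  ])}
top {'mtx': array([[475.93314649,   0.        , 321.81794232],
       [  0.        , 475.93314649, 204.11317497],
       [  0.        ,   0.        ,   1.        ]]), 'xyz': array([ 155.45424584,   14.652084  , 1472.32742617]), 'attitude': array([ 0.22314133, -0.18889607, -1.44318296])}
```

View pics/scene0.png

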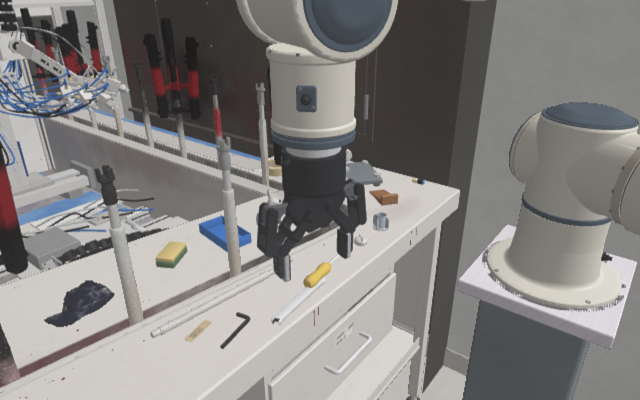

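View pics/top0.png

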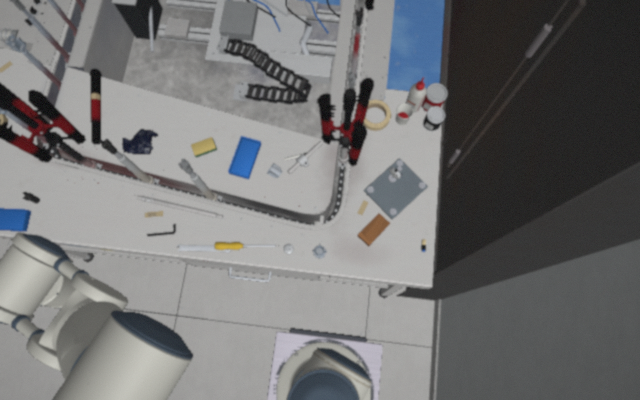

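The top view shows the stand around (396,187), the brown wedge at (374,230), the air cap at (288,248), the ribbed cap at (320,251) and the fitting at (424,244). I'll zoom in on the top view.

```bash
python3 - <<'E'
from h import *
im=np.load("pics/top0.npz")["im"]
c=cv2.resize(im[140:270,310:450],None,fx=5.5,fy=4.6*5.5/4.6*0.8/0.8 if 0 else 4.6,interpolation=cv2.INTER_CUBIC)
c=cv2.resize(im[140:260,310:450],None,fx=5,fy=5,interpolation=cv2.INTER_CUBIC)
cv2.imwrite("pics/topz.png",c[:,:,::-1])
E
```

```text
(no output)
```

View pics/topz.png

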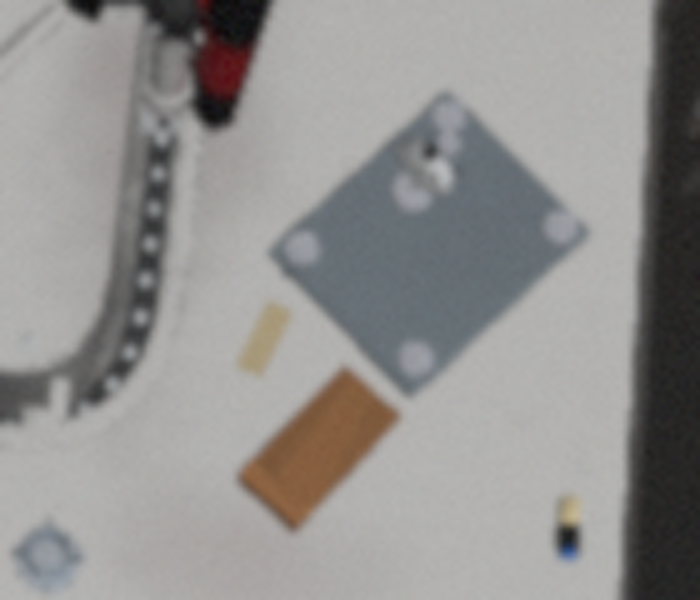

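```bash
cat >> h.py <<'E'
def ray(n,uv,z,c=None):
    c=c or ctrl.calibration(n)
    uv=np.atleast_2d(np.asarray(uv,float))
    K=c["mtx"]; p=np.c_[(uv[:,0]-K[0,2])/K[0,0],-(uv[:,1]-K[1,2])/K[1,1],-np.ones(len(uv))]
    d=R.from_rotvec(c["attitude"]).apply(p); o=np.asarray(c["xyz"])
    return o+d*((z-o[2])/d[:,2])[:,None]
def proj(n,P,c=None):
    c=c or ctrl.calibration(n)
    q=R.from_rotvec(c["attitude"]).inv().apply(np.atleast_2d(P)-c["xyz"])
    q=q*[1,-1,-1]; r=(c["mtx"]@q.T).T; return r[:,:2]/r[:,2:]
E
python3 - <<'E'
from h import *
f=np.load("pics/top0.npz");im=f["im"];d=f["d"]
S=8
c=cv2.resize(im[140:260,310:450],None,fx=S,fy=S,interpolation=cv2.INTER_CUBIC)
hsv=cv2.cvtColor(c,cv2.COLOR_RGB2HSV)
def topx(b): return (np.asarray(b,float)+.5)/S-.5+[310,140]
for nm,m,z in (("wedge",(hsv[...,0]<17)&(hsv[...,1]>90)&(hsv[...,2]>60),8),("plate",(hsv[...,0]>90)&(hsv[...,0]<125)&(hsv[...,1]>28)&(hsv[...,2]>70),32)):
    cs,_=cv2.findContours(m.astype(np.uint8),0,2); k=max(cs,key=cv2.contourArea)
    r=cv2.minAreaRect(cv2.convexHull(k)); b=cv2.boxPoints(r)
    W=ray("top",topx(b),z); print(nm,r,topx(b).round(1).tolist()); print(W.round(1), [np.linalg.norm(W[i]-W[i-1]).round(1) for i in range(4)], W.mean(0).round(1))
    a=cv2.approxPolyDP(cv2.convexHull(k),12,True)[:,0]; print("poly",ray("top",topx(a),z).round(1).tolist())
c5=lambda u:[u[0]/5-.5+310+.1,u[1]/5-.5+140+.1]
print("wedge tip corners",ray("top",[c5((346,367)),c5((400,413))],1).round(1))
print("heel top back corners",ray("top",[c5((241,478)),c5((294,530))],28).round(1))
print("heel top front",ray("top",[c5((256,460)),c5((312,512))],28).round(1))
print("screw",ray("top",[c5((415,357))],46).round(1))
print("screws",ray("top",[c5((303,246)),c5((560,227)),c5((450,113))],38).round(1))
for p in ((397,190),(374,230),(393,212)): print(d[p[1]-1:p[1]+2,p[0]-1:p[0]+2].mean())
print("capsetc",ray("top",[(288,248),(320,251),c5((568,528))],15).round(0))
E
```

```text
wedge ((508.75506591796875, 714.9552001953125), (120.65692138671875, 243.17010498046875), 42.83308410644531) [[357.3, 235.0], [378.0, 212.7], [389.0, 222.9], [368.4, 245.2]]
[[ 466.2  -50.8    8. ]
 [ 545.6 -108.7    8. ]
 [ 516.5 -146.3    8. ]
 [ 437.9  -88.3    8. ]] [np.float64(46.9), np.float64(98.3), np.float64(47.5), np.float64(97.7)] [491.5 -98.5   8. ]
poly [[540.7, -113.1, 8.0], [515.7, -144.1, 8.0], [440.1, -86.3, 8.0], [468.2, -53.4, 8.0]]
plate ((685.7413330078125, 389.3804626464844), (311.3037414550781, 377.8830871582031), 46.30195236206055) [[364.8, 190.5], [398.9, 157.9], [425.8, 186.0], [391.6, 218.6]]
[[ 606.4  -59.    32. ]
 [ 728.6 -157.7   32. ]
 [ 643.8 -249.4   32. ]
 [ 525.2 -150.6   32. ]] [np.float64(122.5), np.float64(157.1), np.float64(124.9), np.float64(154.4)] [ 626.  -154.2   32. ]
poly [[709.3, -175.7, 32.0], [660.9, -229.3, 32.0], [625.7, -232.4, 32.0], [530.0, -148.8, 32.0], [597.8, -69.4, 32.0], [632.4, -80.1, 32.0], [684.0, -123.9, 32.0]]
wedge tip corners [[ 546.7 -112.1    1. ]
 [ 520.7 -148.7    1. ]]
heel top back corners [[461.4 -51.6  28. ]
 [432.8 -87.1  28. ]]
heel top front [[473.8 -59.7  28. ]
 [445.3 -97.   28. ]]
screw [[ 546.1 -150.    46. ]]
screws [[ 612.   -75.1   38. ]
 [ 643.5 -234.9   38. ]
 [ 711.7 -160.3   38. ]]
1503.3657
1492.7437
1469.7864
capsetc [[ 399.  158.   15.]
 [ 401.   59.   15.]
 [ 457. -256.   15.]]
```

```bash
python3 - <<'E'
from h import *
print(ray("scene",[(237,275),(137,320),(283,318),(318,275)],0).round(0))
print(proj("top",ray("scene",[(237,275),(137,320)],0)).round(0))
s=ctrl.get_state(); Rm=R.from_rotvec(s["ee_rot"]).as_matrix(); print(Rm.round(3))
print(ctrl.calibration("wrist")); 
E
```

```text
[[535. 435.   0.]
 [574. 651.   0.]
 [360. 481.   0.]
 [396. 329.   0.]]
[[209. 197.]
 [146. 178.]]
[[-0.953  0.303 -0.   ]
 [ 0.303  0.953 -0.001]
 [ 0.    -0.001 -1.   ]]
{'mtx': array([[288.15863778,   0.        , 319.93429941],
       [  0.        , 288.15863778, 201.95138502],
       [  0.        ,   0.        ,   1.        ]]), 'xyz': array([123.04083083, 615.48784468, 373.74301515]), 'attitude': array([-0.24112427, -0.17433566,  1.25294747])}
```

Call:
servo_tool([
  [[0,0,0],9],
  [[0,0,0],9],
  [[-0.035,-0.028,0],0],
  [[-0.035,-0.028,0],0],
  [[-0.035,-0.028,0],0],
  [[-0.035,-0.028,0],0],
  [[-0.035,-0.028,0],0],
  [[-0.038,-0.016,0],0],
  [[-0.038,-0.016,0],0],
  [[-0.038,-0.016,0],0],
  [[-0.038,-0.016,0],0],
  [[-0.038,-0.016,0],0],
  [[-0.038,-0.016,0],0],
  [[-0.038,-0.016,0],0],
  [[-0.038,-0.016,0],0],
  [[-0.038,-0.016,0],0],
  [[0,0,0],0],
  [[0,0,0],0],
], claw=35)

```text
time: 2.35
ee_pos: [443.6, 63.7, 250.0]
ee_rot: [-0.962, -2.99, 0.0]
ft_force: [-0.4, 0.1, 0.6]
gripper_width: 0.35
```

```bash
python3 - <<'E'
from h import *
s=ctrl.get_state(); print(s["time"],s["ee_pos"],s["joint_positions"].round(2),s["gripper_width"],s["ft_force"]);print(R.from_rotvec(s["ee_rot"]).as_matrix().round(3))
c=ctrl.calibration("wrist"); im,d=ctrl.capture("wrist")
np.savez("pics/w1.npz",im=im,d=d,mtx=c["mtx"],xyz=c["xyz"],attitude=c["attitude"]); cv2.imwrite("pics/w1.png",im[:,:,::-1]); print(c["xyz"],R.from_rotvec(c["attitude"]).as_matrix()[:,2])
E
```

```text
2.35 [443.62463273  63.73486175 250.04985789] [ 0.01  0.25  1.76  0.    1.14 -0.94] 0.3496918458904885 [-0.37484068  0.10530848  0.61180871]
[[-0.812  0.583 -0.001]
 [ 0.583  0.812  0.   ]
 [ 0.001 -0.    -1.   ]]
[387.21892617 103.09062904 374.0781608 ] [-0.2223992   0.16013148  0.9617154 ]
```

View pics/w1.png

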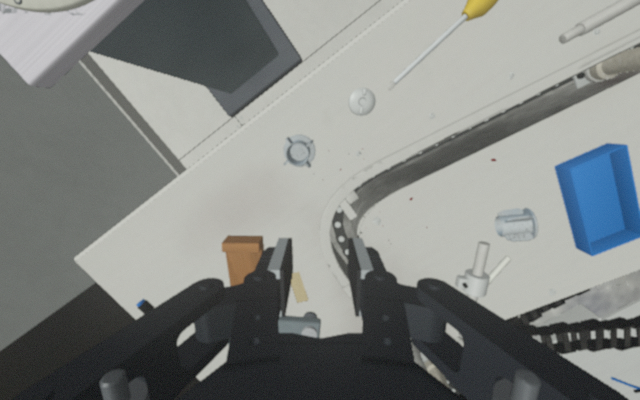

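The wrist view shows the wedge heel at (243,243), with the fingers hiding the rest. I'll move ahead so the camera looks straight down on the wedge and foot.

Call:
servo_tool([
  [[-0.039,-0.016,0],0],
  [[-0.039,-0.016,0],0],
  [[-0.039,-0.016,0],0],
  [[-0.039,-0.016,0],0],
  [[-0.039,-0.016,0],0],
  [[-0.039,-0.016,0],0],
  [[0,0,0],0],
  [[0,0,0],0],
])

```text
time: 3.4
ee_pos: [577.9, -149.5, 250.0]
ee_rot: [-0.96, -2.99, -0.0]
ft_force: [0.4, -0.5, -0.6]
gripper_width: 0.349
```

```bash
python3 - <<'E'
from h import *
s=ctrl.get_state(); print(s["time"],s["ee_pos"])
c=ctrl.calibration("wrist"); im,d=ctrl.capture("wrist")
np.savez("pics/w2.npz",im=im,d=d,mtx=c["mtx"],xyz=c["xyz"],attitude=c["attitude"]); cv2.imwrite("pics/w2.png",im[:,:,::-1])
cv2.imwrite("pics/w2z.png",cv2.resize(im[40:260,170:450],None,fx=2.7,fy=2.7,interpolation=cv2.INTER_CUBIC)[:,:,::-1])
E
```

```text
3.4 [ 577.8641669  -149.54783492  250.03248902]
```

View pics/w2z.png

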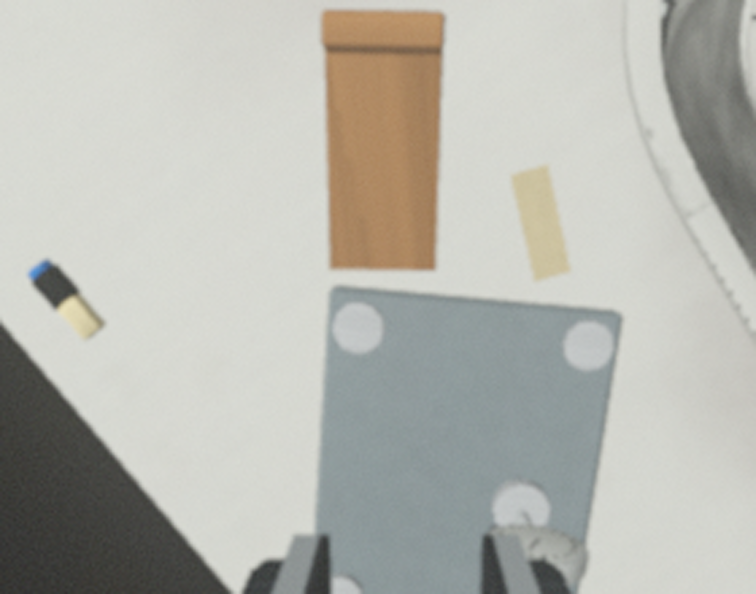

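Clear view: the wedge's thin edge runs (331,269)–(435,269), the heel's top back edge (323,12)–(444,13), the short-foot screw sits at (358,328) and another screw at (589,346).

```bash
python3 - <<'E'
from h import *
f=np.load("pics/w2.npz"); c={k:f[k] for k in("mtx","xyz","attitude")}
p=lambda u:((np.asarray(u,float)+.5)/2.7-.5)+[170,40]
def w(us,z): return ray("",p(us),z,c)[:,:2]
t=w([(331,269),(435,269)],1); h=w([(323,12),(444,13)],28); s=w([(358,328)],46)[0]; s2=w([(589,346)],38)[0]
print(t,h,s,s2,np.linalg.norm(t[0]-t[1]),np.linalg.norm(h[0]-h[1]),np.linalg.norm(s-s2))
T=t.mean(0);H=h.mean(0);u=(T-H);print("len",np.linalg.norm(u));
e=t[1]-t[0]; print("yaw axis",np.degrees(np.arctan2(u[1],u[0])),"edge",np.degrees(np.arctan2(e[1],e[0]))-90)
u/=np.linalg.norm(u); n=np.array([-u[1],u[0]])
ys=s2-s; print("stand yaw",np.degrees(np.arctan2(ys[1],ys[0]))-90); ys/=np.linalg.norm(ys)
print("T",T,"H",H,"foot-tip along,lat",(s-T)@u,(s-T)@n, "tip y rel foot in stand now",(T-s)@ys, "after", (T+u*((s-T)@u+34)-s)@ys)
E
```

```text
[[ 520.24312435 -152.48429871]
 [ 548.72540503 -112.82156387]] [[438.22268998 -91.15771981]
 [466.75336307 -52.03683981]] [ 546.42480124 -152.87594199] [611.85727982 -77.05186058] 48.830040419395246 48.41944402027712 100.15338523630928
len 102.23099163692082
yaw axis -36.67193269088925 edge -35.682576155551075
stand yaw -40.79258909433486
T [ 534.48426469 -132.65293129] H [452.48802653 -71.59727981] foot-tip along,lat 21.654961341541096 -9.08896165883951 tip y rel foot in stand now 7.509404755346922 after 11.508605498340009
```

Call:
servo_tool([
  [[0.038,-0.002,0],0],
  [[0.038,-0.002,0],0],
  [[0.038,-0.002,0],0],
  [[0.038,-0.002,0],0],
  [[0.04,-0.002,0],0],
  [[0,0,0.044],0],
  [[0,0,0.044],0],
  [[0,0,0.044],0],
  [[0,0,0.044],0],
  [[0,0,0.034],0],
  [[0,0,0.014],0],
  [[0,0,0],0],
  [[0,0,0],0],
])

```text
time: 5.08
ee_pos: [416.5, -46.6, 27.1]
ee_rot: [0.96, 2.991, 0.0]
ft_force: [-0.7, 0.4, 0.1]
gripper_width: 0.348
```

```bash
python3 - <<'E'
from h import *
s=ctrl.get_state(); print(s["time"],s["ee_pos"],s["ft_force"])
c=ctrl.calibration("wrist"); im,d=ctrl.capture("wrist")
np.savez("pics/w3.npz",im=im,d=d,mtx=c["mtx"],xyz=c["xyz"],attitude=c["attitude"]); cv2.imwrite("pics/w3.png",im[:,:,::-1])
im,d=ctrl.capture("top"); cv2.imwrite("pics/t3.png",cv2.resize(im[140:260,310:450],None,fx=5,fy=5)[:,:,::-1])
E
```

```text
5.075 [416.54702553 -46.64101125  27.05548734] [-0.6575022   0.42381072  0.11858263]
```

View pics/w3.png

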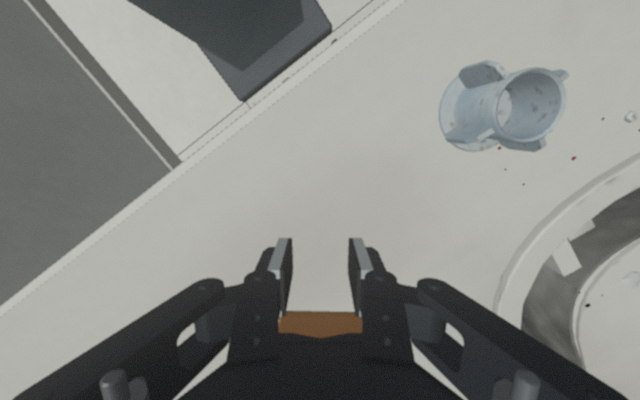

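View pics/t3.png

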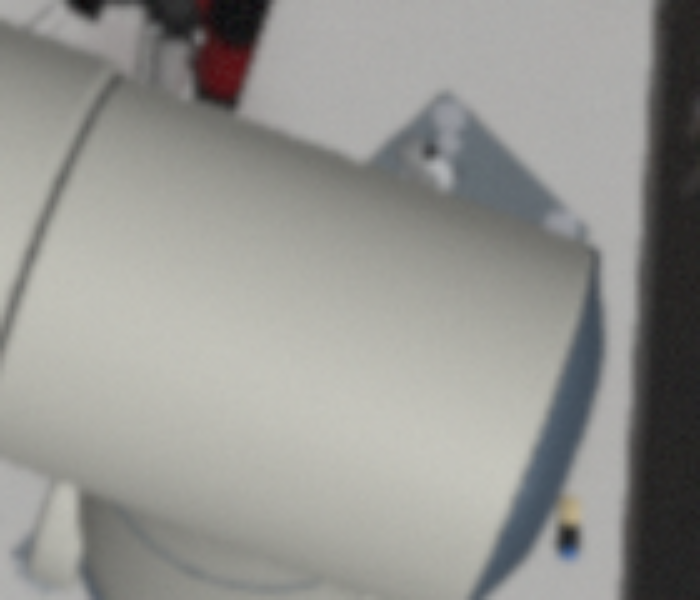

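Call:
servo_tool([
  [[-0.006,0,0],0],
  [[-0.006,0,0],0],
  [[-0.006,0,0],0],
  [[-0.006,0,0],0],
  [[-0.003,0,0],0],
  [[-0.003,0,0],0],
  [[-0.003,0,0],0],
  [[-0.003,0,0],0],
  [[-0.003,0,0],0],
  [[-0.003,0,0],0],
  [[-0.003,0,0],0],
  [[-0.003,0,0],0],
  [[-0.003,0,0],0],
])

```text
time: 6.8
ee_pos: [458.0, -76.9, 26.3]
ee_rot: [-0.961, -2.991, 0.0]
ft_force: [-1.1, -0.4, -0.9]
gripper_width: 0.35
```

Call:
servo_tool([
  [[-0.003,0,0],0],
  [[-0.003,0,0],0],
  [[-0.003,0,0],0],
  [[-0.003,0,0],0],
])

```text
time: 7.3
ee_pos: [467.8, -83.8, 26.3]
ee_rot: [0.961, 2.991, 0.0]
ft_force: [-0.9, -0.4, 0.1]
gripper_width: 0.353
```

```bash
python3 - <<'E'
from h import *
s=ctrl.get_state(); print(s["time"],s["ee_pos"],s["ft_force"])
im,d=ctrl.capture("wrist"); cv2.imwrite("pics/w4.png",im[:,:,::-1])
im,d=ctrl.capture("scene"); cv2.imwrite("pics/s4.png",cv2.resize(im[120:250,320:480],None,fx=4.5,fy=4.5)[:,:,::-1])
E
```

```text
7.3 [467.81472353 -83.84471261  26.28515098] [-0.90967893 -0.36754098  0.09969651]
```

View pics/w4.png

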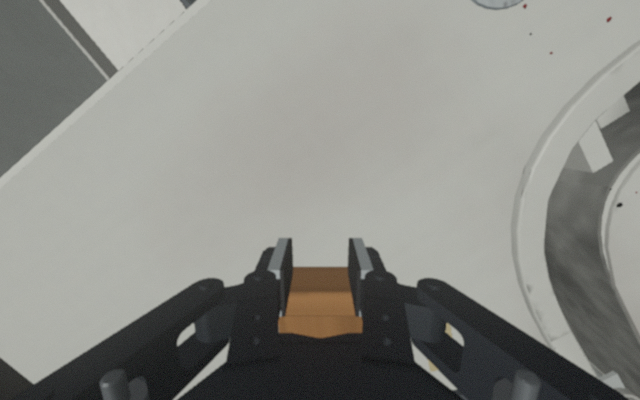

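View pics/s4.png

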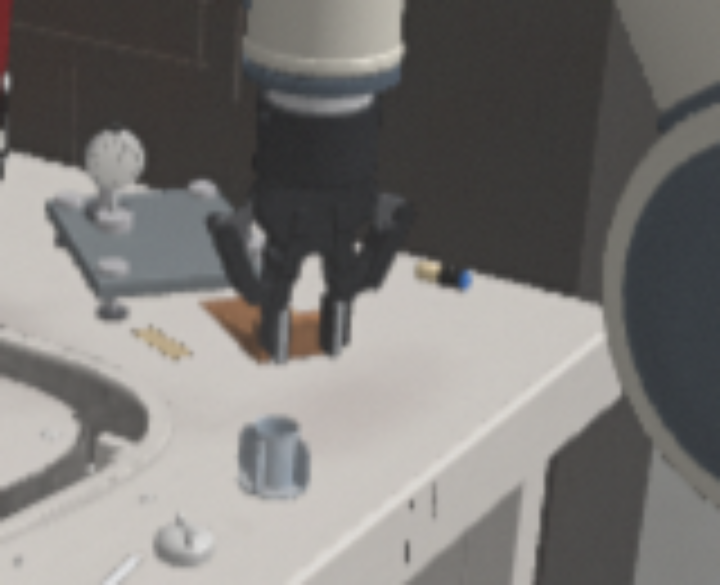

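Call:
servo_tool([
  [[-0.003,0,0],0],
  [[-0.003,0,0],0],
  [[-0.003,0,0],0],
  [[-0.003,0,0],0],
  [[-0.003,0,0],0],
  [[-0.002,0,0],0],
  [[-0.002,0,0],0],
])

```text
time: 8.28
ee_pos: [483.1, -94.8, 26.3]
ee_rot: [-0.961, -2.991, -0.0]
ft_force: [-0.7, 0.2, 1.1]
gripper_width: 0.347
```

Call:
servo_tool([
  [[-0.002,0,0],0],
  [[-0.001,0,0],0],
])

```text
time: 8.52
ee_pos: [485.7, -96.6, 26.3]
ee_rot: [0.961, 2.991, -0.0]
ft_force: [-0.7, 1.3, 0.4]
gripper_width: 0.348
```

Call:
servo_tool([
  [[-0.001,0,0],0],
  [[-0.001,0,0],0],
])

```text
time: 8.78
ee_pos: [487.1, -97.7, 26.3]
ee_rot: [-0.961, -2.991, -0.0]
ft_force: [-1.5, 1.4, 0.4]
gripper_width: 0.348
```

Call:
servo_tool([
  [[-0.001,0,0],0],
  [[-0.001,0,0],0],
])

```text
time: 9.02
ee_pos: [488.0, -98.5, 26.2]
ee_rot: [-0.961, -2.989, -0.0]
ft_force: [-7.0, 5.7, 6.1]
gripper_width: 0.349
```

Call:
servo_tool([
  [[-0.001,0,0],0],
  [[0,0,0],0],
])

```text
time: 9.28
ee_pos: [488.3, -98.8, 26.2]
ee_rot: [-0.96, -2.988, -0.0]
ft_force: [-6.6, 5.2, 7.0]
gripper_width: 0.353
```

The push rose to about 9 N, so the wedge is snug. I'll back off, rise and look.

Call:
servo_tool([
  [[0.005,0,0],0],
  [[0.015,0,0],0],
  [[0.02,0,0],0],
  [[0,0,-0.04],0],
  [[0,0,-0.05],0],
  [[0,0,-0.05],0],
  [[0,0,-0.05],0],
  [[0,0,-0.034],0],
  [[-0.04,-0.002,0],0],
  [[-0.04,-0.002,0],0],
  [[-0.04,-0.002,0],0],
  [[-0.04,0.002,0],0],
  [[0,0,0],0],
  [[0,0,0],0],
], claw=0)

```text
time: 11.02
ee_pos: [583.9, -172.0, 249.7]
ee_rot: [-0.961, -2.99, -0.0]
ft_force: [-0.5, -0.3, -0.9]
gripper_width: 0.004
```

```bash
python3 - <<'E'
from h import *
s=ctrl.get_state(); print(s["time"],s["ee_pos"],s["gripper_width"])
c=ctrl.calibration("wrist"); im,d=ctrl.capture("wrist")
np.savez("pics/w5.npz",im=im,d=d,mtx=c["mtx"],xyz=c["xyz"],attitude=c["attitude"])
cv2.imwrite("pics/w5z.png",cv2.resize(im[40:260,170:450],None,fx=2.7,fy=2.7,interpolation=cv2.INTER_CUBIC)[:,:,::-1])
E
```

```text
11.025 [ 583.90998266 -171.9829224   249.72250599] 0.003602583587092834
```

View pics/w5z.png

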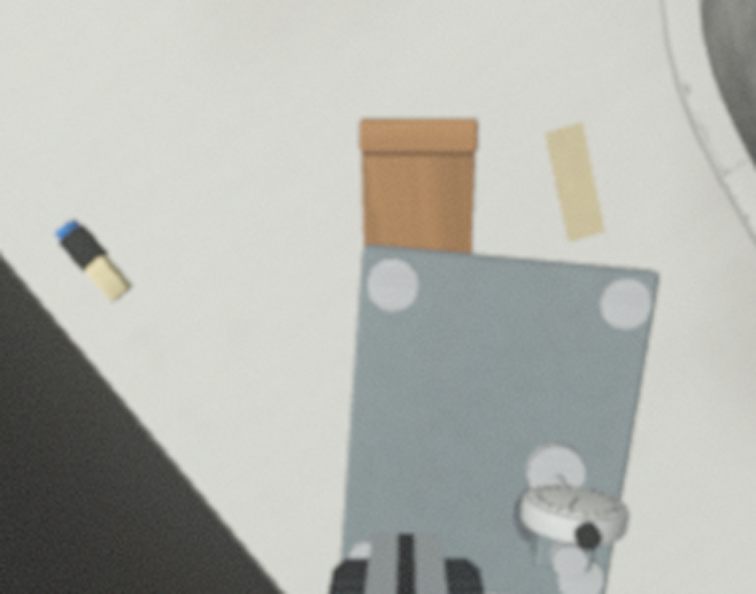

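The wedge is under the near corner: heel back edge (361,120)–(477,120), screw head (392,285), second screw (625,304).

```bash
python3 - <<'E'
from h import *
f=np.load("pics/w5.npz"); c={k:f[k] for k in("mtx","xyz","attitude")}
p=lambda u:((np.asarray(u,float)+.5)/2.7-.5)+[170,40]
def w(us,z): return ray("",p(us),z,c)[:,:2]
h=w([(361,120),(477,120)],28); hf=w([(361,152),(475,152)],28); s=w([(392,285)],46)[0]; s2=w([(625,304)],38)[0]
e=h[1]-h[0]; u=np.array([e[1],-e[0]])/np.linalg.norm(e); H=h.mean(0)
print(H,np.degrees(np.arctan2(u[1],u[0])),s,s2)
T=H+104*u; ys=(s2-s)/np.linalg.norm(s2-s); xs=np.array([ys[1],-ys[0]])
print("tip rel foot in stand",(T-s)@xs,(T-s)@ys)
st=ctrl.get_state(); M=R.from_rotvec(st["ee_rot"]).as_matrix(); d=np.r_[s,46]-st["ee_pos"]; print("TCP->screw in tool",M.T@d)
E
```

```text
[ 499.46311424 -105.67655585] -35.723641950621214 [ 546.30426358 -153.14845995] [611.42608241 -77.44490443]
tip rel foot in stand 37.13903070899007 14.4683175814938
TCP->screw in tool [ 41.18331801  -6.58095342 203.99309378]
```

Call:
servo_tool([
  [[0.02,-0.003,0],0],
  [[0.021,-0.003,0],0],
  [[0,0,0.03],0],
  [[0,0,0.04],0],
  [[0,0,0.04],0],
  [[0,0,0.035],0],
  [[0,0,0.02],0],
  [[0,0,0.01],0],
  [[0,0,0],0],
  [[0,0,0],0],
], claw=0, newtons=60)

```text
time: 12.32
ee_pos: [548.3, -153.7, 76.2]
ee_rot: [0.961, 2.99, -0.0]
ft_force: [0.1, 0.6, 0.8]
gripper_width: 0.0
```

Call:
servo_tool([
  [[0,0,0.002],0],
  [[0,0,0.002],0],
  [[0,0,0.002],0],
])

```text
time: 12.7
ee_pos: [548.0, -153.6, 69.3]
ee_rot: [0.961, 2.991, -0.0]
ft_force: [0.0, 0.3, -0.5]
gripper_width: 0.003
```

Call:
servo_tool([
  [[0,0,0.001],0],
  [[0,0,0.001],0],
])

```text
time: 12.95
ee_pos: [548.0, -153.6, 67.2]
ee_rot: [-0.961, -2.991, 0.0]
ft_force: [0.5, 0.4, 0.4]
gripper_width: -0.001
```

Call:
servo_tool([
  [[0,0,0.001],0],
  [[0,0,0.001],0],
])

```text
time: 13.2
ee_pos: [548.0, -153.6, 65.2]
ee_rot: [0.961, 2.991, 0.0]
ft_force: [0.1, -0.6, 1.0]
gripper_width: 0.0
```

Call:
servo_tool([
  [[0,0,0.0005],0],
  [[0,0,0],0],
])

```text
time: 13.45
ee_pos: [548.0, -153.6, 65.0]
ee_rot: [0.961, 2.991, 0.0]
ft_force: [-1.9, 0.9, 5.6]
gripper_width: 0.004
```

Call:
servo_tool([
  [[0,0,0.0005],0],
  [[0,0,0],0],
  [[0,0,0],0],
])

```text
time: 13.82
ee_pos: [547.9, -153.6, 64.9]
ee_rot: [0.961, 2.991, -0.0]
ft_force: [-4.6, 0.8, 12.3]
gripper_width: -0.001
```

Call:
servo_tool([
  [[0,0,0.0005],0],
  [[0,0,0],0],
  [[0,0,0],0],
  [[0,0,0],0],
])

```text
time: 14.32
ee_pos: [547.9, -153.6, 64.7]
ee_rot: [0.961, 2.991, -0.0]
ft_force: [-6.0, 1.6, 20.5]
gripper_width: -0.002
```

Call:
servo_tool([
  [[0,0,0],0],
  [[0,0,0],0],
  [[0,0,0],0],
  [[0,0,0],0],
])

```text
time: 14.82
ee_pos: [547.9, -153.6, 64.7]
ee_rot: [0.961, 2.99, -0.0]
ft_force: [-5.8, 0.9, 20.7]
gripper_width: 0.002
```

```bash
python3 - <<'E'
from h import *
s=ctrl.get_state(); print(s["time"],s["ee_pos"],s["ft_force"])
im,d=ctrl.capture("scene"); cv2.imwrite("pics/s6.png",cv2.resize(im[120:250,320:480],None,fx=4.5,fy=4.5)[:,:,::-1])
E
```

```text
14.825 [ 547.9151147  -153.64078412   64.73740639] [-5.8095621   0.93478418 20.68545942]
```

View pics/s6.png

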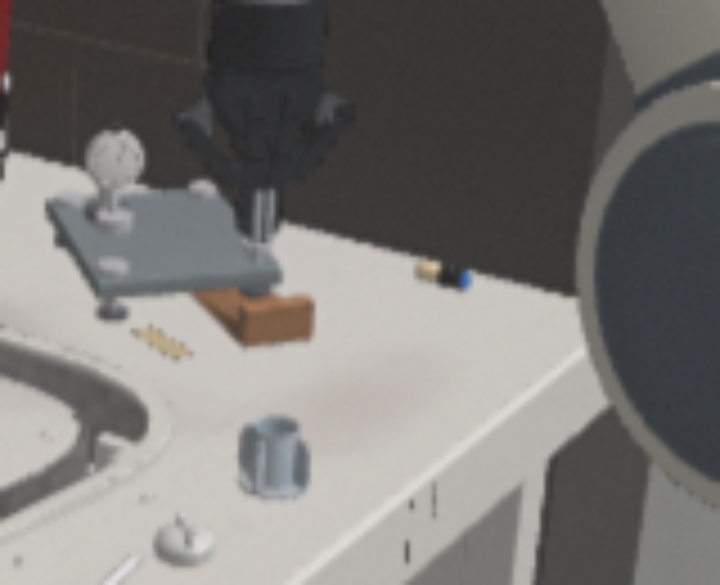

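The fingertips are on the screw head at about (262,245), the wedge is under the foot at (258,290), the bystanders haven't moved, and the force is holding steady at about 20 N. Handing in.

```bash
python3 -c "
from bench import ctrl
print(ctrl.hand_in())"
```

```text
the job is handed in; nothing more can be done
None
```

I pushed the wedge by its heel, thin edge first, under the short foot. I then pressed the screw head with shut fingertips and handed in at about 15 s while still pressing. `hand_in` reported no verdict.

- **Wedge:** I stopped when the push rose from about 1–2 N to about 9 N. Measured from the wrist view, the thin edge is about 37 mm past the foot's centre. That is slightly more than the nominal 34 mm, and about 35 mm by the arm's travel; I put the difference down to measurement error. It lies about 14 mm to the left of the foot's line, inside the 22 mm limit but off centre, because I did not correct its starting offset.
- **Stand:** The screw heads were within 1 mm of where they stood before the push.
- **Press:** Force on the tool was steady at about 20.7 N upward, with about 6 N sideways. The tool stayed at the same height for the last half second, so the stand did not sink under the load. The hand was about 2 mm from the screw head's centre.
- **Not measured:** I judged the stand's level only from the steady height and the final picture. I also had no direct reading of the foot's force on the wedge.
- **Bystanders:** They looked unmoved in the final scene picture.

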